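# Stow the full tin, told by its weight

### The job

Two closed square aluminium tins that look the same stand on the bathroom shelf: one holds a full jar of cream, the other is nearly empty. Lift to feel which is the heavy one and stand it upright in the empty compartment of the white rack's upper tier. Leave the light tin standing at its own place on the shelf (put it back there if you lifted it), and leave the deodorant stick where it stands.

Things in the scene. Friction and masses are not known exactly. Their poses are not given: they have to be found in the camera images.
- tin_a: one of two tins that look alike: plain aluminium, square, 60 x 60 mm, 80 mm tall, rigid, flat top flap latched shut, small hinge at the top of its +x side, clasp at -x. Origin: centre of the underside; z up, x and y square to the sides. Chance decides which tin is heavy: that one weighs 350 to 460 g in all, the light one 80 to 120 g; contents may shift a few mm inside
- tin_b: one of two tins that look alike: plain aluminium, square, 60 x 60 mm, 80 mm tall, rigid, flat top flap latched shut, small hinge at the top of its +x side, clasp at -x. Origin: centre of the underside; z up, x and y square to the sides. Chance decides which tin is heavy: that one weighs 350 to 460 g in all, the light one 80 to 120 g; contents may shift a few mm inside
- rack: fixed two-tier rack of white plastic, 132 x 256 mm, long along its y. Origin: on the shelf, straight below the middle of the EMPTY compartment of the upper tier; z up. That compartment is 124 x 122 mm inside (x, y), open above, floor 123 mm above the origin, thin walls rising 22 mm above the floor. Next to it at +y is the second upper compartment, with a ring dish 22 mm tall
- deodorant: capped deodorant stick, upright grey cylinder 40 mm in diameter and 97 mm tall, loose, standing between the two tins. Origin: centre of its underside; z up. To be left alone

How it is judged (in metres and radians):
At the end, for the whole second after the job is handed in: The heavy tin stands upright (within about 10 degrees) and at rest on the floor of the rack's empty upper compartment, its centre within 40 mm of the middle along each side; the light tin stands upright and at rest on the shelf within 50 mm of where it began (((x of tin_a in the frame of rack between -0.04 and 0.04 m and y of tin_a in the frame of rack between -0.04 and 0.04 m and z of tin_a in the frame of rack between 0.115 and 0.133 m and linear speed of each of tin_a, tin_b below 0.03 m/s and angle between each of tin_a, tin_b's own z axis and vertical below 0.17 rad and contact force between tin_a and rack above 2.2 N and distance of tin_b from where it was at the start of the episode below 0.05 m and height (world z) of tin_b below 0.01 m) or (x of tin_b in the frame of rack between -0.04 and 0.04 m and y of tin_b in the frame of rack between -0.04 and 0.04 m and z of tin_b in the frame of rack between 0.115 and 0.133 m and linear speed of each of tin_b, tin_a below 0.03 m/s and angle between each of tin_b, tin_a's own z axis and vertical below 0.17 rad and contact force between tin_b and rack above 2.2 N and distance of tin_a from where it was at the start of the episode below 0.05 m and height (world z) of tin_a below 0.01 m))); the robot touches nothing.
It fails at once if the deodorant stick is knocked over or shifted by more than 30 mm (angle between deodorant's own z axis and vertical above 0.6 rad or distance of deodorant from where it was at the start of the episode above 0.03 m).
It also fails if it takes over 64 s, if anything falls off the work surface, if the arm or the gripper's body presses on something with over 40 N, if the wrist force passes 120 N, or if a joint passes its speed limit or range.

### The arm

A 7-joint arm with a two-finger parallel gripper is mounted at the origin on the work surface. World frame = base frame: x ahead of the robot, y to its left, z up, the work surface at z = 0. Lengths are in m, angles in degrees, forces in N, time in s.
With the tool pointing down it reaches from about 0.375 to 0.925 m from the base axis. Payload 3.1 kg.
Tool frame: the origin (TCP) lies at the very end of the fingers, on their centre line; the grasp point (between the pads) lies 19 mm behind it (pinch_z is the distance from the TCP to the grasp point, in m); z points along the fingers, y is the line along which they close (so a half turn about z gives the same grasp; the last joint's range is limited). The gripper opens to 85 mm and grips with 20 to 120 N. Pads are 22 mm wide; open, the fingers measure 114 mm over their backs; the gripper's body (76 mm by 85 mm) begins 54 mm behind the grasp point. The pads swing forward as they close: fully open they stand 13 mm farther back than shut.
Start: joints at [-70.348, 21.939, 2.515, 91.553, -1.026, 66.532, -2.859], TCP at [0.277, 0.588, 0.231] pointing down, gripper open.
Joint ranges: [-149.38, 149.38], [-23.57, 123.04], [-84.95, 90], [0, 143.3], [-89.99, 269.99], [3.08, 112.72], [-163.45, 163.45]. Speed limits (degrees/s): [159.86, 159.86, 180, 180, 180, 180, 180].

### API

Orientations are given as [roll, pitch, yaw] about the fixed x, y, z axes, in that order (R = Rz(yaw) Ry(pitch) Rx(roll)).
In Python, from workcell import * gives the robot as it stands. The module is installed in compiled form; this text tells all that it offers.
- The arm moves only by the tool jog_arm, never from a script. Its argument "plan" is a list of rows, each an object of numbers: "dx", "dy", "dz": the shift along the tool's x, y, z in mm; "rx", "ry", "rz": the turn, a rotation vector about the tool's x, y, z in degrees; "gripper": the opening, from 0 (shut) to 1 (fully open). In form: [{"dx": .., "dy": .., "dz": .., "rx": .., "ry": .., "rz": .., "gripper": ..}, ...]. A call has 1 to 20 rows; each row shifts and turns the commanded pose from where the row before left it, along the tool's axes as they then stand; what a row does not reach is not made up. A row lasts 1/12 s, in which the tool goes at most 41.7 mm and 7.16 degrees, less where a joint would pass 70% of its speed; a pose out of reach is approached as far as the arm can. A call with a gripper value outside its range is refused whole. The fingers move at their own pace and stop on an object; "grip_force" is the grip in N (left out, the last holds). Time passes only in rows, so rows that do not move let the fingers close. It gives the time, the measured TCP pose, the force, the opening and the grip force at its end, in the units of the state.
- sense(): the state, without advancing time (a new reading comes with each control period).
- read_camera(name): name is "scene" or "side" or "wrist"; returns a dict with "image" (420x560x3 uint8, red, green, blue), "intrinsics" (3x3 intrinsics, pixels), "D" ([k1, k2, p1, p2, k3] as OpenCV has them; the pictures are not rectified), "R" (3x3) and "t" (3): a world point X has camera coordinates R X + t. Camera axes: x right, y down, z forward; pixel columns grow to the right and rows downward; lengths in m; the calibration is good to about 2 mm. A picture is of the moment at which its call begins. There is no depth.
- close_job(): hands the job in; it is judged then, once.
The state is a dict: "t": time; "qpos": joint angles; "dq": joint speeds; "tau": joint torques, N m; "tool_pos": TCP position; "tcp_rot": TCP orientation; "force": force on the tool from outside, world axes, zero at the start; "wrist_torque": the same for the moment, N m; "opening": finger opening in m; "grip_force": force on a finger pad.
Only numpy, scipy, OpenCV 4.12 (cv2) and the standard library are available. Lean on these libraries where they do the work, as an engineer would, in place of code of your own. Each camera call takes 0.05 s, during which the arm holds its last target. There are 200 camera calls.

## Working session

There is one attempt and no reset: what is moved stays moved. The work goes in short steps, Python scripts to look and compute and a tool call to move; the robot and the scene stay as the last step left them, time stands still between calls to the robot, and variables do not carry over. Pictures are saved under pics/ and viewed, at most 10 in all, crops included, and the job is handed in when it is done.

Besides the shell and the picture viewer there is one more tool, called after ">>>" as name(argument=value, ...) on one line, values as JSON. jog_arm: Moves the arm, as the interface text tells. Its arguments: {"type":"object","properties":{"plan":{"type":"array"},"grip_force":{"type":"number"}},"required":["plan"]}

```bash
mkdir -p pics; python3 - <<'E'
from workcell import *
import cv2,numpy as np
s=sense();print(s)
for n in ["scene","side"]:
    c=read_camera(n);cv2.imwrite(f"pics/{n}0.png",c["image"][:,:,::-1])
    print(n,c["intrinsics"].tolist(),c["D"],np.round(c["R"],3).tolist(),c["t"])
E
```

```text
{'t': 0.0, 'qpos': array([-70.34891518,  21.99317272,   2.51243538,  91.65073718,
        -1.02508863,  66.52988607,  -2.85707608]), 'dq': array([-0.01614635, -0.00761491,  0.10970181,  0.01592821, -0.00561185,
       -0.01605709,  0.05599425]), 'tau': array([-3.87190694e-04, -4.33462036e+01,  1.02471996e+00, -2.49520183e+01,
        1.05890914e-02,  1.12059480e-02, -2.56076014e-06]), 'tool_pos': array([0.2769297 , 0.58700689, 0.22986024]), 'tcp_rot': array([-1.79848969e+02,  8.98573441e-03,  1.54751257e+02]), 'force': array([ 0.02329794,  0.72022002, -0.06623124]), 'wrist_torque': array([-0.00677981,  0.01523489,  0.01087312]), 'grip_force': 0.0, 'opening': 0.08557823920386143}
scene [[405.2608512662176, 0.0, 283.8770676940381], [0.0, 405.2608512662176, 211.16573946982086], [0.0, 0.0, 1.0]] [-0.02293772  0.          0.          0.          0.        ] [[0.263, 0.965, 0.003], [0.51, -0.136, -0.849], [-0.819, 0.225, -0.528]] [-0.07840803 -0.24086423  1.36503451]
side [[438.8448274355334, 0.0, 275.37930228188776], [0.0, 438.8448274355334, 215.94411077285113], [0.0, 0.0, 1.0]] [-0.06706098  0.          0.          0.          0.        ] [[0.888, -0.46, 0.023], [-0.242, -0.508, -0.826], [0.392, 0.728, -0.563]] [-0.5070266   0.12182868  0.83891874]
```

View pics/scene0.png

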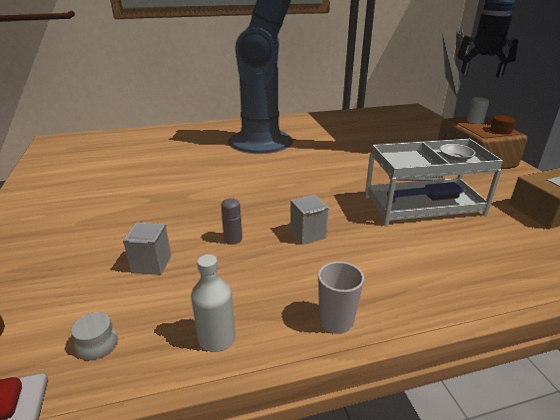

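View pics/side0.png

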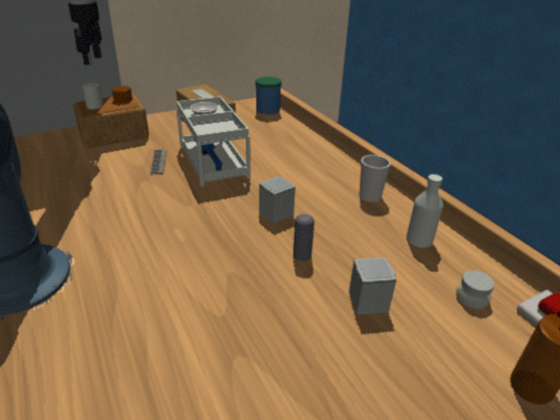

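The scene view shows tins at about (148,248) and (309,220), the deodorant at (232,222) and the empty compartment at about (405,158). In the side view the tins are at (373,285) and (277,200), and the compartment is at about (217,122).

```bash
python3 - <<'E'
import cv2,numpy as np
a=cv2.imread("pics/scene0.png");b=cv2.imread("pics/side0.png")
o=np.zeros((600,800,3),np.uint8)
def put(im,x,y,w,h,X,Y,k):
    o[Y:Y+h*k,X:X+w*k]=cv2.resize(im[y:y+h,x:x+w],None,fx=k,fy=k,interpolation=cv2.INTER_CUBIC)
put(a,120,215,60,65,0,0,4)      # tin 1 scene
put(a,285,190,50,65,240,0,4)    # tin 2 scene
put(a,215,190,30,65,440,0,4)  
put(a,360,130,145,95,0,265,3)   # rack
put(b,170,90,85,100,440,265,3)
cv2.imwrite("pics/c0.png",o)
E
```

```text
(no output)
```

View pics/c0.png

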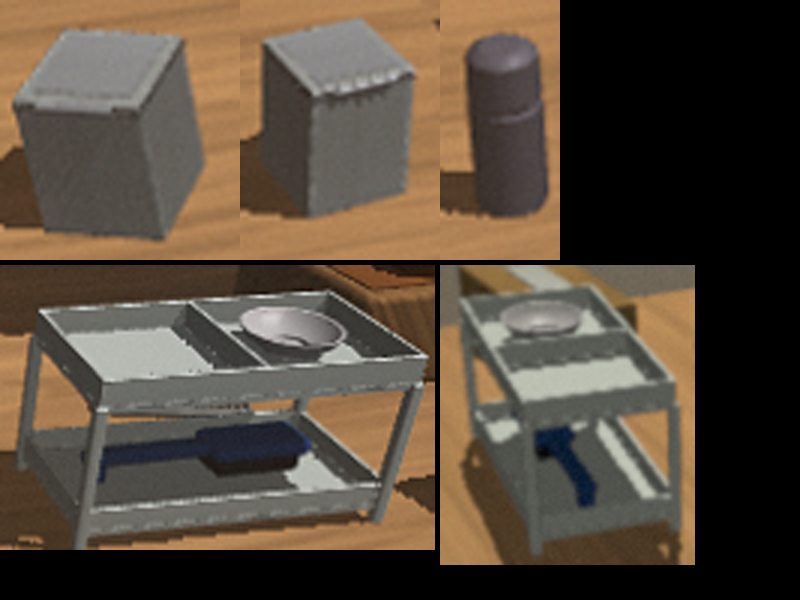

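The crop shows clear top corners on both tins and the rack rim. The near-left rim corner is at about crop (103,384) and the far-right one at (330,292). I'll cast rays onto their heights.

```bash
cat > h.py <<'E'
from workcell import *
import cv2,numpy as np
def cast(c,px,z):
    K,D,R,t=[np.array(c[k],float) for k in("intrinsics","D","R","t")]
    u=cv2.undistortPoints(np.array(px,float).reshape(-1,1,2),K,D)[:,0]
    d=np.c_[u,np.ones(len(u))]@R; o=-R.T@t
    return (o+d*((z-o[2])/d[:,2])[:,None])[:,:2]
def quad(P):
    e=[P[(i+1)%4]-P[i] for i in range(4)]
    return P.mean(0).round(4),[(round(float(np.linalg.norm(v)),4),round(float(np.degrees(np.arctan2(v[1],v[0]))),1)) for v in e]
E
python3 - <<'E'
from h import *
c=read_camera("scene")
f=lambda p,X,x,y,k,Y=0:[((a-X)/k+x,(b-Y)/k+y) for a,b in p]
print(1,quad(cast(c,f([(65,30),(185,40),(135,107),(15,103)],0,120,215,4),.08)))
print(2,quad(cast(c,f([(265,42),(365,20),(412,75),(312,95)],240,285,190,4),.08)))
print('deo',cast(c,f([(503,48)],440,215,190,4),.097))
P=cast(c,f([(38,311),(330,292),(428,355),(103,384)],0,360,130,3,265),.145);print(P,quad(P))
s=read_camera("side")
P=cast(s,f([(460,297),(587,287),(677,378),(528,417)],440,170,90,3,265),.145);print(P,quad(P))
E
```

```text
1 (array([ 0.5896, -0.3504]), [(0.0615, 66.9), (0.0556, -24.9), (0.0559, -108.1), (0.0606, 160.8)])
2 (array([ 0.5723, -0.0189]), [(0.0599, 98.4), (0.0608, 4.3), (0.0558, -84.7), (0.0576, -171.8)])
deo [[ 0.54910513 -0.18051062]]
[[0.45588312 0.17369941]
 [0.47940137 0.42476805]
 [0.60400469 0.41638511]
 [0.58687606 0.15979158]] (array([0.5315, 0.2937]), [(0.2522, 84.6), (0.1249, -3.8), (0.2572, -93.8), (0.1317, 173.9)])
[[0.47147675 0.43516554]
 [0.59286225 0.41087162]
 [0.57896919 0.16694031]
 [0.43982242 0.14515642]] (array([0.5208, 0.2895]), [(0.1238, -11.3), (0.2443, -93.3), (0.1408, -171.1), (0.2917, 83.8)])
```

>>> jog_arm(plan=[{"rz": -6.5,"gripper": 1},{"rz": -6.5},{"rz": -6.5},{"rz": -6.5},{"rz": -6.3},{"dx": -6,"dy": -18},{"dx": -12.5,"dy": -36},{"dx": -12.5,"dy": -36},{"dx": -12.5,"dy": -36},{"dx": -12.5,"dy": -36},{"dx": -12.5,"dy": -36},{"dx": -12.5,"dy": -36},{"dx": -12.5,"dy": -36},{"dx": -12.5,"dy": -36},{"dx": -12.5,"dy": -36},{"dx": -12.5,"dy": -36},{"dx": -12.5,"dy": -36},{"dx": -12.5,"dy": -36},{"dx": -12.5,"dy": -36},{"dx": -12.5,"dy": -36}])

```text
validation failed for argument at $.pl...
```

>>> jog_arm(plan=[{"dx": -12.5,"dy": -36},{"dx": -12.5,"dy": -36},{"dx": -12.5,"dy": -36},{"dx": -6,"dy": -18},{},{}])

```text
validation failed for argument at $.pl...
```

```bash
python3 - <<'E'
from h import *
s=sense();print(s["qpos"].round(1),s["tool_pos"],s["tcp_rot"],s["force"])
c=read_camera("wrist");cv2.imwrite("pics/w1.png",c["image"][:,:,::-1]);print((-c["R"].T@c["t"]).round(3))
E
```

```text
[-70.3  22.    2.5  91.6  -1.   66.5  -2.9] [0.27704317 0.58734148 0.23036449] [-1.79902480e+02  2.63107075e-03  1.54749070e+02] [ 0.53128    -0.24829979  0.8999293 ]
[0.212 0.618 0.372]
```

View pics/w1.png

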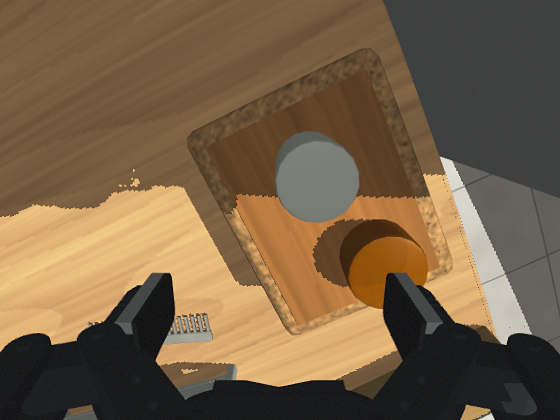

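The plan was refused, so the arm hasn't moved. The wrist picture only shows the start place: a box with cups, and the fingers at the bottom of the image. Each row probably needs every key, so I'll resend it that way.

>>> jog_arm(plan=[{"dx": 0,"dy": 0,"dz": 0,"rx": 0,"ry": 0,"rz": -6.5,"gripper": 1},{"dx": 0,"dy": 0,"dz": 0,"rx": 0,"ry": 0,"rz": -6.5,"gripper": 1},{"dx": 0,"dy": 0,"dz": 0,"rx": 0,"ry": 0,"rz": -6.5,"gripper": 1},{"dx": 0,"dy": 0,"dz": 0,"rx": 0,"ry": 0,"rz": -6.5,"gripper": 1},{"dx": 0,"dy": 0,"dz": 0,"rx": 0,"ry": 0,"rz": -6.3,"gripper": 1},{"dx": -6,"dy": -18,"dz": 0,"rx": 0,"ry": 0,"rz": 0,"gripper": 1},{"dx": -12.5,"dy": -36,"dz": 0,"rx": 0,"ry": 0,"rz": 0,"gripper": 1},{"dx": -12.5,"dy": -36,"dz": 0,"rx": 0,"ry": 0,"rz": 0,"gripper": 1},{"dx": -12.5,"dy": -36,"dz": 0,"rx": 0,"ry": 0,"rz": 0,"gripper": 1},{"dx": -12.5,"dy": -36,"dz": 0,"rx": 0,"ry": 0,"rz": 0,"gripper": 1},{"dx": -12.5,"dy": -36,"dz": 0,"rx": 0,"ry": 0,"rz": 0,"gripper": 1},{"dx": -12.5,"dy": -36,"dz": 0,"rx": 0,"ry": 0,"rz": 0,"gripper": 1}])

```text
t: 1.25
tool_pos: [0.3869, 0.3637, 0.2313]
tcp_rot: [180.0, 0.0, -172.9]
force: [0.4, -0.4, -0.3]
opening: 0.0858
grip_force: 0.0
```

>>> jog_arm(plan=[{"dx": -12.5,"dy": -36,"dz": 0,"rx": 0,"ry": 0,"rz": 0,"gripper": 1},{"dx": -12.5,"dy": -36,"dz": 0,"rx": 0,"ry": 0,"rz": 0,"gripper": 1},{"dx": -12.5,"dy": -36,"dz": 0,"rx": 0,"ry": 0,"rz": 0,"gripper": 1},{"dx": -12.5,"dy": -36,"dz": 0,"rx": 0,"ry": 0,"rz": 0,"gripper": 1},{"dx": -12.5,"dy": -36,"dz": 0,"rx": 0,"ry": 0,"rz": 0,"gripper": 1},{"dx": -12.5,"dy": -36,"dz": 0,"rx": 0,"ry": 0,"rz": 0,"gripper": 1},{"dx": -12.5,"dy": -36,"dz": 0,"rx": 0,"ry": 0,"rz": 0,"gripper": 1},{"dx": -12.5,"dy": -36,"dz": 0,"rx": 0,"ry": 0,"rz": 0,"gripper": 1},{"dx": -12.5,"dy": -36,"dz": 0,"rx": 0,"ry": 0,"rz": 0,"gripper": 1},{"dx": -12.5,"dy": -36,"dz": 0,"rx": 0,"ry": 0,"rz": 0,"gripper": 1},{"dx": -12.5,"dy": -36,"dz": 0,"rx": 0,"ry": 0,"rz": 0,"gripper": 1},{"dx": 0,"dy": 0,"dz": 0,"rx": 0,"ry": 0,"rz": 0,"gripper": 1},{"dx": 0,"dy": 0,"dz": 0,"rx": 0,"ry": 0,"rz": 0,"gripper": 1},{"dx": 0,"dy": 0,"dz": 0,"rx": 0,"ry": 0,"rz": 0,"gripper": 1}])

```text
t: 2.42
tool_pos: [0.5712, -0.0102, 0.231]
tcp_rot: [180.0, -0.0, -173.0]
force: [-0.4, 0.9, 0.2]
opening: 0.0854
grip_force: 0.0
```

```bash
python3 - <<'E'
from h import *
s=sense();print(s["qpos"].round(1),s["tool_pos"],s["tcp_rot"],s["force"])
c=read_camera("wrist");cv2.imwrite("pics/w2.png",c["image"][:,:,::-1]);print((-c["R"].T@c["t"]).round(3))
E
```

```text
[-21.7  13.9  21.6 103.5  -5.7  63.7  98.9] [ 0.57118169 -0.01016827  0.23097741] [ 1.79955998e+02 -4.02729536e-02 -1.72977937e+02] [-0.36809739  0.86179124  0.19422911]
[ 0.499 -0.02   0.372]
```

View pics/w2.png

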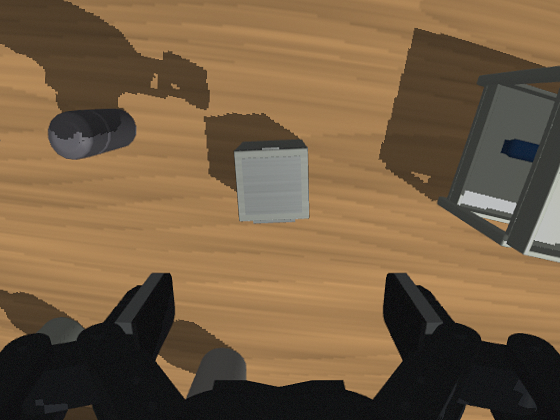

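The wrist view shows tin 2's top with corners at (235,151), (307,148), (309,218) and (239,222). The deodorant is well clear at (75,135).

```bash
python3 - <<'E'
from h import *
c=read_camera("wrist");P=cast(c,[(235,151),(307,148),(309,218),(239,222)],.08);print(quad(P))
s=sense();y=np.radians(s["tcp_rot"][2]);d=P.mean(0)-s["tool_pos"][:2]
print("dx",d@[np.cos(y),np.sin(y)]*1000,"dy",d@[np.sin(y),-np.cos(y)]*1000)
E
```

```text
(array([ 0.5641, -0.015 ]), [(0.058, 99.5), (0.0591, 10.1), (0.0596, -79.4), (0.0602, -171.5)])
dx 7.652704824101677 dy -5.749655920759828
```

>>> jog_arm(plan=[{"dx": 7.6,"dy": -5.7,"dz": 0,"rx": 0,"ry": 0,"rz": -2.6,"gripper": 1},{"dx": 0,"dy": 0,"dz": 0,"rx": 0,"ry": 0,"rz": 0,"gripper": 1},{"dx": 0,"dy": 0,"dz": 31,"rx": 0,"ry": 0,"rz": 0,"gripper": 1},{"dx": 0,"dy": 0,"dz": 31,"rx": 0,"ry": 0,"rz": 0,"gripper": 1},{"dx": 0,"dy": 0,"dz": 31,"rx": 0,"ry": 0,"rz": 0,"gripper": 1},{"dx": 0,"dy": 0,"dz": 31,"rx": 0,"ry": 0,"rz": 0,"gripper": 1},{"dx": 0,"dy": 0,"dz": 20,"rx": 0,"ry": 0,"rz": 0,"gripper": 1},{"dx": 0,"dy": 0,"dz": 20,"rx": 0,"ry": 0,"rz": 0,"gripper": 1},{"dx": 0,"dy": 0,"dz": 15,"rx": 0,"ry": 0,"rz": 0,"gripper": 1},{"dx": 0,"dy": 0,"dz": 7,"rx": 0,"ry": 0,"rz": 0,"gripper": 1},{"dx": 0,"dy": 0,"dz": 0,"rx": 0,"ry": 0,"rz": 0,"gripper": 1},{"dx": 0,"dy": 0,"dz": 0,"rx": 0,"ry": 0,"rz": 0,"gripper": 1},{"dx": 0,"dy": 0,"dz": 0,"rx": 0,"ry": 0,"rz": 0,"gripper": 1}])

```text
t: 3.6
tool_pos: [0.5658, -0.0167, 0.0465]
tcp_rot: [-180.0, 0.1, -170.3]
force: [-0.5, 0.4, 0.7]
opening: 0.0857
grip_force: 0.0
```

>>> jog_arm(plan=[{"dx": 0,"dy": 0,"dz": 0,"rx": 0,"ry": 0,"rz": 0,"gripper": 0.5},{"dx": 0,"dy": 0,"dz": 0,"rx": 0,"ry": 0,"rz": 0,"gripper": 0.5},{"dx": 0,"dy": 0,"dz": 0,"rx": 0,"ry": 0,"rz": 0,"gripper": 0.5},{"dx": 0,"dy": 0,"dz": 0,"rx": 0,"ry": 0,"rz": 0,"gripper": 0.5},{"dx": 0,"dy": 0,"dz": 0,"rx": 0,"ry": 0,"rz": 0,"gripper": 0.4},{"dx": 0,"dy": 0,"dz": 0,"rx": 0,"ry": 0,"rz": 0,"gripper": 0.3},{"dx": 0,"dy": 0,"dz": 0,"rx": 0,"ry": 0,"rz": 0,"gripper": 0.3},{"dx": 0,"dy": 0,"dz": 0,"rx": 0,"ry": 0,"rz": 0,"gripper": 0.3}], grip_force=40)

```text
t: 4.27
tool_pos: [0.5658, -0.0168, 0.0466]
tcp_rot: [180.0, 0.1, -170.4]
force: [0.3, 1.0, 6.7]
opening: 0.0591
grip_force: 44.9
```

>>> jog_arm(plan=[{"dx": 0,"dy": 0,"dz": -4,"rx": 0,"ry": 0,"rz": 0,"gripper": 0.3},{"dx": 0,"dy": 0,"dz": -8,"rx": 0,"ry": 0,"rz": 0,"gripper": 0.3},{"dx": 0,"dy": 0,"dz": -10,"rx": 0,"ry": 0,"rz": 0,"gripper": 0.3},{"dx": 0,"dy": 0,"dz": -10,"rx": 0,"ry": 0,"rz": 0,"gripper": 0.3},{"dx": 0,"dy": 0,"dz": -8,"rx": 0,"ry": 0,"rz": 0,"gripper": 0.3},{"dx": 0,"dy": 0,"dz": 0,"rx": 0,"ry": 0,"rz": 0,"gripper": 0.3},{"dx": 0,"dy": 0,"dz": 0,"rx": 0,"ry": 0,"rz": 0,"gripper": 0.3},{"dx": 0,"dy": 0,"dz": 0,"rx": 0,"ry": 0,"rz": 0,"gripper": 0.3},{"dx": 0,"dy": 0,"dz": 0,"rx": 0,"ry": 0,"rz": 0,"gripper": 0.3},{"dx": 0,"dy": 0,"dz": 0,"rx": 0,"ry": 0,"rz": 0,"gripper": 0.3},{"dx": 0,"dy": 0,"dz": 0,"rx": 0,"ry": 0,"rz": 0,"gripper": 0.3}])

```text
t: 5.18
tool_pos: [0.5641, -0.0171, 0.0847]
tcp_rot: [180.0, -0.1, -170.4]
force: [-0.7, -0.7, -3.9]
opening: 0.0595
grip_force: 44.2
```

>>> jog_arm(plan=[{"dx": 0,"dy": 0,"dz": 0,"rx": 0,"ry": 0,"rz": 0,"gripper": 0.3},{"dx": 0,"dy": 0,"dz": 0,"rx": 0,"ry": 0,"rz": 0,"gripper": 0.3}])

```text
t: 5.35
tool_pos: [0.5645, -0.0172, 0.085]
tcp_rot: [-180.0, -0.0, -170.4]
force: [1.1, 0.7, -4.0]
opening: 0.0595
grip_force: 44.2
```

>>> jog_arm(plan=[{"dx": 0,"dy": 0,"dz": 0,"rx": 0,"ry": 0,"rz": 0,"gripper": 0.3},{"dx": 0,"dy": 0,"dz": 0,"rx": 0,"ry": 0,"rz": 0,"gripper": 0.3}])

```text
t: 5.52
tool_pos: [0.5646, -0.0172, 0.0852]
tcp_rot: [-180.0, -0.0, -170.4]
force: [-0.0, -0.4, -4.9]
opening: 0.0595
grip_force: 44.2
```

The wrist force drops to about -4.2 N, so this tin is the heavy one (about 430 g). Next it goes above the rack.

>>> jog_arm(plan=[{"dx": 0,"dy": 0,"dz": -15,"rx": 0,"ry": 0,"rz": 0,"gripper": 0.3},{"dx": 0,"dy": 0,"dz": -30,"rx": 0,"ry": 0,"rz": 0,"gripper": 0.3},{"dx": 0,"dy": 0,"dz": -30,"rx": 0,"ry": 0,"rz": 0,"gripper": 0.3},{"dx": 0,"dy": 0,"dz": -30,"rx": 0,"ry": 0,"rz": 0,"gripper": 0.3},{"dx": 0,"dy": 0,"dz": -30,"rx": 0,"ry": 0,"rz": 3,"gripper": 0.3},{"dx": 0,"dy": 0,"dz": -15,"rx": 0,"ry": 0,"rz": 5,"gripper": 0.3},{"dx": 0,"dy": 0,"dz": 0,"rx": 0,"ry": 0,"rz": 6,"gripper": 0.3},{"dx": 3,"dy": 12,"dz": 0,"rx": 0,"ry": 0,"rz": 0,"gripper": 0.3},{"dx": 6,"dy": 26,"dz": 0,"rx": 0,"ry": 0,"rz": 0,"gripper": 0.3},{"dx": 7,"dy": 28,"dz": 0,"rx": 0,"ry": 0,"rz": 0,"gripper": 0.3},{"dx": 7,"dy": 28,"dz": 0,"rx": 0,"ry": 0,"rz": 0,"gripper": 0.3},{"dx": 7,"dy": 28,"dz": 0,"rx": 0,"ry": 0,"rz": 0,"gripper": 0.3},{"dx": 7,"dy": 28,"dz": 0,"rx": 0,"ry": 0,"rz": 0,"gripper": 0.3},{"dx": 7,"dy": 28,"dz": 0,"rx": 0,"ry": 0,"rz": 0,"gripper": 0.3},{"dx": 7,"dy": 28,"dz": 0,"rx": 0,"ry": 0,"rz": 0,"gripper": 0.3},{"dx": 5,"dy": 26,"dz": 0,"rx": 0,"ry": 0,"rz": 0,"gripper": 0.3},{"dx": 2,"dy": 12,"dz": 0,"rx": 0,"ry": 0,"rz": 0,"gripper": 0.3},{"dx": 0,"dy": 0,"dz": 0,"rx": 0,"ry": 0,"rz": 0,"gripper": 0.3},{"dx": 0,"dy": 0,"dz": 0,"rx": 0,"ry": 0,"rz": 0,"gripper": 0.3},{"dx": 0,"dy": 0,"dz": 0,"rx": 0,"ry": 0,"rz": 0,"gripper": 0.3}])

```text
t: 7.18
tool_pos: [0.5259, 0.2278, 0.235]
tcp_rot: [-179.9, 0.0, 175.5]
force: [0.4, -0.8, -3.8]
opening: 0.0595
grip_force: 45.0
```

```bash
python3 - <<'E'
from h import *
s=sense();print(s["qpos"].round(1),s["tool_pos"],s["tcp_rot"],s["force"])
c=read_camera("wrist");cv2.imwrite("pics/w3.png",c["image"][:,:,::-1])
E
```

```text
[-40.6  13.6  15.  102.7  -3.8  64.2  61.2] [0.52592576 0.22776106 0.23504845] [-1.79876026e+02  6.99210029e-03  1.75482974e+02] [ 0.43369848 -0.75143678 -3.81559771]
```

View pics/w3.png

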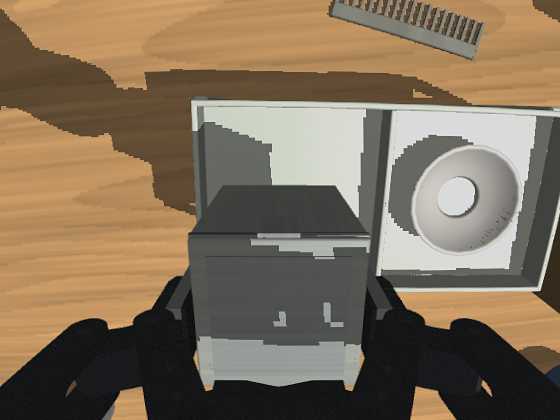

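The wrist view shows the rack's empty compartment under the held tin. Its outer corner is at (193,101), the divider's ends are at (388,108) and (377,288), and the far corner is at (541,291).

```bash
python3 - <<'E'
from h import *
c=read_camera("wrist");P=cast(c,[(193,101),(388,108),(377,288),(541,291)],.145);print(P)
Q=np.array([(-.066,-.065),(-.066,.063),(.066,.063),(.066,.191)])
# rigid fit (Kabsch)
U,_,V=np.linalg.svd((Q-Q.mean(0)).T@(P-P.mean(0)));R=V.T@U.T
t=P.mean(0)-R@Q.mean(0);print(np.degrees(np.arctan2(R[1,0],R[0,0])),t,P-(Q@R.T+t))
s=sense();y=np.radians(s["tcp_rot"][2]);d=t-s["tool_pos"][:2]
print("dx",d@[np.cos(y),np.sin(y)]*1000,"dy",d@[np.sin(y),-np.cos(y)]*1000)
E
```

```text
[[0.44738298 0.18018141]
 [0.46097646 0.30055742]
 [0.58556776 0.29340634]
 [0.60074748 0.41992441]]
-4.988204146428158 [0.51819078 0.235756  ] [[ 0.00059403  0.00344049]
 [ 0.00305782 -0.00369872]
 [-0.00385095  0.00062768]
 [ 0.00019909 -0.00036946]]
dx 8.522950443273178 dy 7.503062796096418
```

>>> jog_arm(plan=[{"dx": 6,"dy": 6,"dz": 0,"rx": 0,"ry": 0,"rz": 0,"gripper": 0.3},{"dx": 0,"dy": 0,"dz": 10,"rx": 0,"ry": 0,"rz": 0,"gripper": 0.3},{"dx": 0,"dy": 0,"dz": 15,"rx": 0,"ry": 0,"rz": 0,"gripper": 0.3},{"dx": 0,"dy": 0,"dz": 15,"rx": 0,"ry": 0,"rz": 0,"gripper": 0.3},{"dx": 0,"dy": 0,"dz": 10,"rx": 0,"ry": 0,"rz": 0,"gripper": 0.3},{"dx": 0,"dy": 0,"dz": 6,"rx": 0,"ry": 0,"rz": 0,"gripper": 0.3},{"dx": 0,"dy": 0,"dz": 3,"rx": 0,"ry": 0,"rz": 0,"gripper": 0.3},{"dx": 0,"dy": 0,"dz": 2,"rx": 0,"ry": 0,"rz": 0,"gripper": 0.3},{"dx": 0,"dy": 0,"dz": 0,"rx": 0,"ry": 0,"rz": 0,"gripper": 0.3},{"dx": 0,"dy": 0,"dz": 0,"rx": 0,"ry": 0,"rz": 0,"gripper": 0.3},{"dx": 0,"dy": 0,"dz": 0,"rx": 0,"ry": 0,"rz": 0,"gripper": 0.3}])

```text
t: 8.2
tool_pos: [0.5204, 0.2373, 0.1752]
tcp_rot: [179.9, 0.1, 175.6]
force: [0.7, -0.2, -3.2]
opening: 0.0594
grip_force: 45.0
```

>>> jog_arm(plan=[{"dx": 0,"dy": 0,"dz": 2,"rx": 0,"ry": 0,"rz": 0,"gripper": 0.3},{"dx": 0,"dy": 0,"dz": 1.5,"rx": 0,"ry": 0,"rz": 0,"gripper": 0.3},{"dx": 0,"dy": 0,"dz": 1,"rx": 0,"ry": 0,"rz": 0,"gripper": 0.3},{"dx": 0,"dy": 0,"dz": 0,"rx": 0,"ry": 0,"rz": 0,"gripper": 0.3},{"dx": 0,"dy": 0,"dz": 0,"rx": 0,"ry": 0,"rz": 0,"gripper": 0.3}])

```text
t: 8.62
tool_pos: [0.5197, 0.237, 0.1697]
tcp_rot: [-180.0, -0.0, 175.6]
force: [-0.0, -0.2, -3.9]
opening: 0.0592
grip_force: 45.0
```

>>> jog_arm(plan=[{"dx": 0,"dy": 0,"dz": 1,"rx": 0,"ry": 0,"rz": 0,"gripper": 0.3},{"dx": 0,"dy": 0,"dz": 0,"rx": 0,"ry": 0,"rz": 0,"gripper": 0.3},{"dx": 0,"dy": 0,"dz": 0,"rx": 0,"ry": 0,"rz": 0,"gripper": 0.3}])

```text
t: 8.87
tool_pos: [0.5198, 0.237, 0.1696]
tcp_rot: [180.0, -0.0, 175.6]
force: [-2.3, -0.7, 3.0]
opening: 0.0592
grip_force: 45.8
```

The force sign has changed, so the tin is on the floor. Release and rise.

>>> jog_arm(plan=[{"dx": 0,"dy": 0,"dz": 0,"rx": 0,"ry": 0,"rz": 0,"gripper": 0.75},{"dx": 0,"dy": 0,"dz": 0,"rx": 0,"ry": 0,"rz": 0,"gripper": 0.85},{"dx": 0,"dy": 0,"dz": 0,"rx": 0,"ry": 0,"rz": 0,"gripper": 1},{"dx": 0,"dy": 0,"dz": 0,"rx": 0,"ry": 0,"rz": 0,"gripper": 1},{"dx": 0,"dy": 0,"dz": 0,"rx": 0,"ry": 0,"rz": 0,"gripper": 1},{"dx": 0,"dy": 0,"dz": 0,"rx": 0,"ry": 0,"rz": 0,"gripper": 1},{"dx": 0,"dy": 0,"dz": -8,"rx": 0,"ry": 0,"rz": 0,"gripper": 1},{"dx": 0,"dy": 0,"dz": -20,"rx": 0,"ry": 0,"rz": 0,"gripper": 1},{"dx": 0,"dy": 0,"dz": -30,"rx": 0,"ry": 0,"rz": 0,"gripper": 1},{"dx": 0,"dy": 0,"dz": -30,"rx": 0,"ry": 0,"rz": 0,"gripper": 1},{"dx": 0,"dy": 0,"dz": -30,"rx": 0,"ry": 0,"rz": 0,"gripper": 1},{"dx": 0,"dy": 0,"dz": -20,"rx": 0,"ry": 0,"rz": 0,"gripper": 1},{"dx": 0,"dy": 0,"dz": 0,"rx": 0,"ry": 0,"rz": 0,"gripper": 1},{"dx": 0,"dy": 0,"dz": 0,"rx": 0,"ry": 0,"rz": 0,"gripper": 1},{"dx": 0,"dy": 0,"dz": 0,"rx": 0,"ry": 0,"rz": 0,"gripper": 1}])

```text
t: 10.12
tool_pos: [0.5193, 0.2368, 0.3063]
tcp_rot: [-180.0, -0.0, 175.6]
force: [0.4, 1.1, -0.9]
opening: 0.0854
grip_force: 0.0
```

```bash
python3 - <<'E'
from h import *
o=np.hstack([cv2.resize(read_camera(n)["image"][:,:,::-1],(400,300)) for n in("wrist","scene")])
cv2.imwrite("pics/f.png",o);s=sense();print(s["tool_pos"],s["force"])
E
```

```text
[0.51875406 0.23652747 0.30505194] [-0.42528925 -0.37570968  0.478638  ]
```

View pics/f.png

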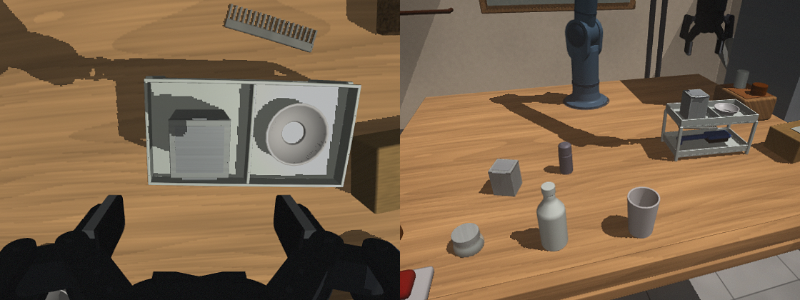

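The tin stands upright inside the empty compartment, at wrist-view (200,148). The other tin and the deodorant haven't moved, and the gripper is clear.

```bash
python3 -c "
from workcell import *
print(close_job())"
```

```text
the job is handed in; nothing more can be done
None
```

I lifted one tin, felt about 4.2 N (roughly 430 g, so the heavy one), and stood it upright in the rack's empty upper compartment; the light tin and the deodorant were never touched, and I handed the job in at about 10 s (no verdict was returned).

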